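Fold out the press crank and clamp the sample die

ROBOT

A 6-joint arm with a two-finger parallel gripper is mounted at the origin on the work surface. World frame = base frame: x ahead of the robot, y to its left, z up, the work surface at z = 0. Lengths are in m, angles in degrees, forces in N, time in s.
With the tool pointing down it reaches from about 0.35 to 0.875 m from the base axis. Payload 4.2 kg.
Tool frame: the origin (TCP) lies between the finger pads; the fingertips stand 25 mm ahead of it and the grasp point (between the pads) lies 6 mm ahead of it (r.tips_ahead is the distance from the TCP to the fingertips, in m); z points along the fingers, y is the direction in which the jaws open and shut (so a half turn about z gives the same grasp; the last joint's range is limited). The gripper opens to 87 mm and grips with 3 to 60 N. Pads are 19 mm wide; open, the fingers measure 117 mm over their backs; the gripper's body (75 mm by 190 mm) begins 51 mm behind the grasp point.
Start: joints at [-53.996, 22.042, 0.453, 0, -68.411, -14.817], TCP at [0.226, -0.583, 0.248] pointing down, gripper open.
Joint ranges: [-179.83, 179.83], [-69.29, 118.12], [-61.27, 80.66], [-181.25, 117.63], [-171.15, -9.14], [-177.46, 177.46]. Speed limits (degrees/s): [159.86, 159.86, 180, 180, 180, 180].

INTERFACE

Orientations are given as a 3x3 rotation matrix whose columns are the frame's x, y, z axes.
In Python, from station import r, vision, finish_job gives the robot as it stands.
- The arm moves only by the shell command python3 -m jog 'ROWS'. ROWS is a JSON object of lists of equal length, an entry for each row: "rot": the turn, a rotation vector about the world's x, y, z in degrees, a list of three; "delta_pos": the shift along the world's x, y, z in mm, a list of three; "grip": the opening in per cent of the stroke, from 0 (shut) to 100 (fully open). A call has 1 to 10 rows; each row shifts and turns the commanded pose from where the row before left it; what a row does not reach is not made up. A row lasts 1/12 s, in which the tool goes at most 41.7 mm and 7.16 degrees, less where a joint would pass 70% of its speed; a pose out of reach is approached as far as the arm can. A call with a gripper value outside its range is refused whole. The fingers move at their own pace and stop on an object; the grip force is fixed at half the most. Time passes only in rows, so rows that do not move let the fingers close. It gives the time, the measured TCP pose, the force and the opening at its end, in the units of the state.
- r.sense(): the state, without advancing time (a new reading comes with each control period).
- vision.capture(name): name is "side" or "top" or "wrist"; returns a dict with "frame" (480x640x3 uint8, red, green, blue), "K" (3x3 intrinsics, pixels), "k1" (the pictures are not rectified: a ray, as slopes to the right and down, at radius r is drawn at 1 + k1 r^2 times it, then the intrinsics apply), "xyz" and "orientation" of the camera in the world. Camera axes: x right, y up, looking along -z (the intrinsics and any distortion apply to the point x, -y, -z); pixel columns grow to the right and rows downward; lengths in m; the calibration is good to about 2 mm. A picture is of the moment at which its call begins. There is no depth.
- finish_job(): hands the job in, once; it reports no verdict.
The state is a dict: "time_s": time; "joints": joint angles; "joint_velocities": joint speeds; "effort": joint torques, N m; "tcp_pos": TCP position; "ee_rot": TCP orientation; "wrist_force": force on the tool from outside, world axes, zero at the start; "moment": the same for the moment, N m; "gripper_width": opening from 0.0 (shut) to 1.0 (fully open).
Only numpy, scipy, OpenCV 4.12 (cv2) and the standard library are available. Lean on these libraries where they do the work, as an engineer would, in place of code of your own. Each camera call takes 0.05 s, during which the arm holds its last target. There are 200 camera calls.

TASK

Clamp the steel sample die in the small hand press: fold the crank's handle all the way out until it stands up, then take it by the handle and crank clockwise, bringing the pad down until it bears firmly on the die. Feel for the resistance and stop as soon as the crank has become clearly stiffer than its free running, without crushing the die; leave the handle standing, the die clamped, and the things around it undisturbed.

Things in the scene. Friction and masses are not known exactly. Their poses are not given: they have to be found in the camera images.
- crank_axis (a point): point on the vertical axis of the crank of a small grey hand press (base 180 x 250 x 20 mm bolted to the bench, two steel columns, a crosshead 55 x 250 mm whose top is 170 mm above the bench). The crank is a flat steel arm 14 mm wide and 8 mm thick on top of the crosshead, 15 mm clear above it. This point is level with the folding pin, 11.5 mm above the arm's top face. Nothing stands higher than the crank on the press
- handle_hinge (a point): the level folding pin at the crank arm's outer end, 80 mm from the crank axis, 204.5 mm above the bench; it lies across the arm, between two steel cheeks 21 mm wide over all. The arm points from crank_axis to here
- handle_grip (a point): a point on the centre line of the folding handle, 48 mm from its folding pin. The handle's black grip is a round sleeve 18 mm in diameter that turns freely about its own length, reaching from 12 to 64 mm from the pin. Folded, the handle lies along the top of the arm, pointing from the pin back towards the crank axis, 2.5 mm clear of the arm, and overhangs the arm by 2 mm each side so it can be pinched across from above
- handle (a joint): folding angle of the handle: 0 folded flat on the arm, 1.57 upright, stop at 1.6 rad. It swings up and outward about its pin, stays where it is left, and takes about 2.5 N at the grip point to move
- crank (a joint): angle of the crank in rad, grows clockwise seen from above, which lowers the ram by 5.73 mm per rad (36 mm per turn). Free turning takes about 6 N at the handle while moving (80 mm from the axis), and 2 to 4 N remain on the hand when it pauses; when the pad bears on the die each 10 N of clamping adds 0.7 N, and the clamping grows by about 170 N per rad. It stays where it is left. From 2 to 6 rad of turning are needed from the start
- ram: vertical steel ram (20 mm in diameter) under the crosshead on the crank axis, with a stem and a round rubber-faced pad 56 mm in diameter below it; it moves only up and down with the crank. The pad's underside is 34 to 42 mm below the ram's origin: the stem is screwed out differently every time, so the height at which the pad meets the die has to be felt
- die: round steel sample die, 72 mm in diameter and 50 mm high, with a step to 66 mm near the top, standing loose on the press's base under the pad; origin at the centre of its underside. To be clamped with 15 to 90 N; above 110 N it is crushed
- bottle: bystander: closed amber bottle with a blue cap, 72 mm in diameter, 170 mm high, origin under its centre
- pot: bystander: open steel pot, 150 mm in diameter, 100 mm high, origin under its centre
- carton: bystander: cardboard box 90 x 70 x 60 mm, origin under its centre
Not all that is in view belongs to the job. What is shaped like the die but orange or pink is not meant.

How it is judged (in metres and radians):
On the way, in this order (a step that is already met when the one before it is completed fails the run):
1. the handle is folded out upright, before the pad bears on the die (value of joint handle above 1.3 rad and contact force between ram and die below 2 N), for 0.2 s.
2. the pad bears firmly on the die (contact force between ram and die above 15 N), for 0.2 s.
At the end, for the whole second after the job is handed in: the pad presses on the upright die with 15 to 90 N, the crank is at rest and its handle stands out (more than 1.2 rad) (contact force between ram and die between 15 and 90 N and value of joint handle above 1.2 rad and velocity of joint crank between -0.05 and 0.05 rad/s and angle between die's own z axis and vertical below 0.05 rad); the robot touches nothing.
It fails at once if the die is crushed (pad force over 110 N) (contact force between ram and die above 110 N).
It fails at once if the pad is driven onto the die with the handle not folded out (contact force between ram and die above 5 N and value of joint handle below 1 rad).
It fails at once if the die is pushed out of its place by more than 15 mm (distance of die from where it was at the start of the episode above 0.015 m).
It fails at once if a bystander is shifted by more than 20 mm (distance of any of bottle, pot, carton from where it was at the start of the episode above 0.02 m).
It also fails if it takes over 64 s, if anything falls off the work surface, if the arm or the gripper's body presses on something with over 40 N, if the wrist force passes 120 N, or if a joint passes its speed limit or range.

## Working session

There is one attempt and no reset: what is moved stays moved. The work goes in short steps, Python scripts to look and compute and a shell command to move; the robot and the scene stay as the last step left them, time stands still between calls to the robot, and variables do not carry over. Pictures are saved under pics/ and viewed, about 8 in all and at most 12, crops included, and the job is handed in when it is done.

```bash
mkdir -p pics; ls
python3 - <<'E'
from station import r,vision
import cv2
for n in("side","top"):
    d=vision.capture(n); print(n,d["K"],d["k1"],d["xyz"],d["orientation"])
    cv2.imwrite(f"pics/{n}0.png",d["frame"][:,:,::-1])
s=r.sense();print(s["time_s"],s["wrist_force"],s["tcp_pos"],s["ee_rot"])
E
```

```text
pics
side [[455.60410526   0.         321.22776769]
 [  0.         455.60410526 242.1578656 ]
 [  0.           0.           1.        ]] -0.11951035137538278 [0.4696765  0.79584179 0.75238439] [[-0.993407    0.06332748 -0.0955624 ]
 [-0.11441073 -0.60045297  0.79143314]
 [-0.00726126  0.79714858  0.60373952]]
top [[465.70922423   0.         314.91751887]
 [  0.         465.70922423 241.03244253]
 [  0.           0.           1.        ]] -0.07393045202880427 [0.41695006 0.03537091 1.25150208] [[ 0.01478923  0.99072226 -0.13509507]
 [-0.99966819  0.01750017  0.01890137]
 [ 0.02109019  0.13477071  0.99065234]]
0.1 [ 1.19781972  0.15735788 -0.1302828 ] [ 0.22574926 -0.58228384  0.24657857] [[-9.32437933e-01 -3.61329309e-01 -7.94107503e-04]
 [-3.61330170e-01  9.32436213e-01  1.79372818e-03]
 [ 9.23280293e-05  1.95947519e-03 -9.99998076e-01]]
```

View pics/side0.png

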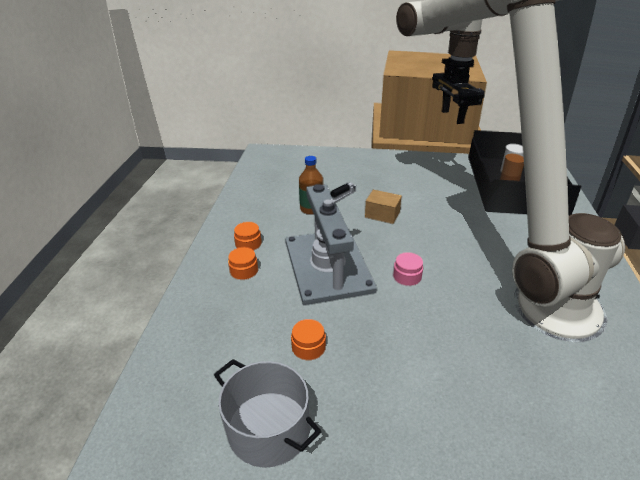

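View pics/top0.png

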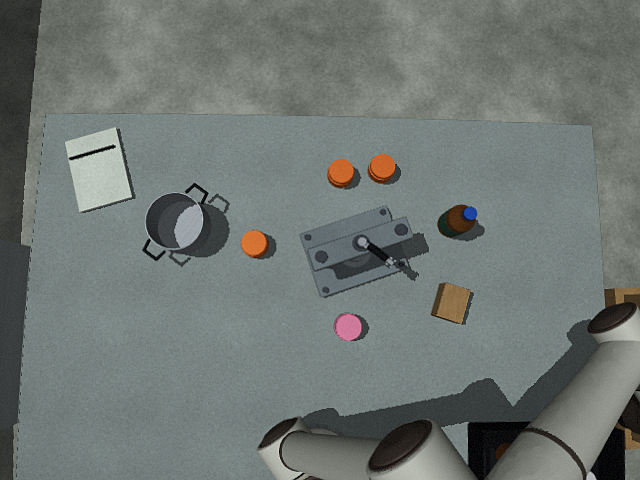

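The top view shows the press with its crank hub near (361,243) and the arm with the folded black grip pointing to about (395,265). The bottle is at (458,220), the carton at (453,302) and the pot at (175,221). I'll zoom in on both views.

```bash
cat > h.py <<'E'
import numpy as np,cv2
from station import r,vision
def ray(d,u,v):
    K=d["K"]; p=np.array([(u-K[0,2])/K[0,0],(v-K[1,2])/K[1,1]]); q=p.copy()
    for _ in range(20): q=p/(1+d["k1"]*(q@q))
    w=np.array(d["orientation"])@np.array([q[0],-q[1],-1]); return np.array(d["xyz"]),w/np.linalg.norm(w)
def plane(d,u,v,z):
    o,w=ray(d,u,v); return o+w*(z-o[2])/w[2]
def proj(d,P):
    c=np.array(d["orientation"]).T@(np.array(P)-d["xyz"]); q=np.array([c[0],-c[1]])/-c[2]; q=q*(1+d["k1"]*(q@q))
    return q*[d["K"][0,0],d["K"][1,1]]+[d["K"][0,2],d["K"][1,2]]
def crop(d,u,v,h,s,name):
    f=d["frame"][max(v-h,0):v+h,max(u-h,0):u+h,::-1]; return cv2.resize(f,None,fx=s,fy=s,interpolation=cv2.INTER_CUBIC)
E
python3 - <<'E'
from h import *
a=vision.capture("top");b=vision.capture("side")
cv2.imwrite("pics/c1.png",np.hstack([crop(a,380,250,40,5,""),crop(b,335,205,40,5,"")]))
for n,u,v in(("axis",361,243),("hinge",391,263)): print(n,plane(a,u,v,.2045))
for n,u,v,z in(("bottle",470,214,.17),("carton",454,300,.06),("pot",175,221,.1)): print(n,plane(a,u,v,z))
E
```

```text
axis [ 0.55706513 -0.08949616  0.2045    ]
hinge [ 0.51251014 -0.15788648  0.2045    ]
bottle [ 0.63650141 -0.35664224  0.17      ]
carton [ 0.43253954 -0.34778885  0.06      ]
pot [0.61854875 0.36563343 0.1       ]
```

View pics/c1.png

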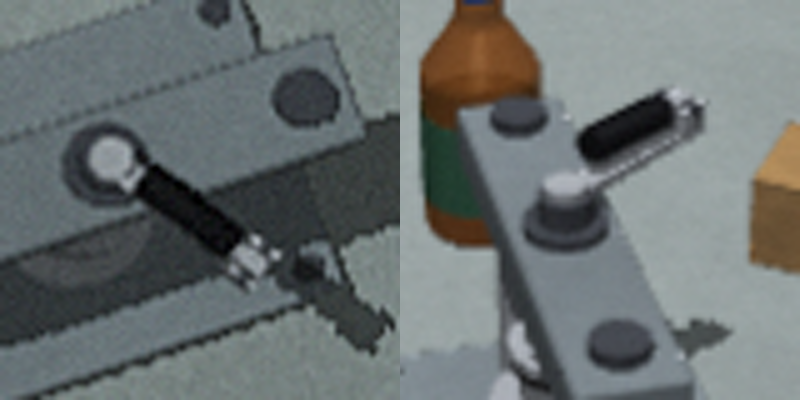

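The crop shows the hub cap at top pixel (362,242) and the hinge at (391,261), with the folded black grip between them. In the side view the cap is at (329,203) and the hinge at (353,187). Next I'll triangulate using the black sleeve mask.

Run:
```python
from h import *
D={n:vision.capture(n) for n in("top","side")}
C={}
for n,(u,v,h) in{"top":(378,251,16),"side":(338,192,20)}.items():
    d=D[n]; f=d["frame"][v-h:v+h,u-h:u+h].max(2); m=(f<40).astype(np.uint8)
    k,l,s,c=cv2.connectedComponentsWithStats(m); i=1+s[1:,4].argmax()
    ys,xs=np.nonzero(l==i); p=np.c_[xs,ys].astype(np.float32); rc=cv2.minAreaRect(p); C[n]=c[i]+[u-h,v-h]
    print(n,s[i],C[n],rc)
def tri(p,q):
    A=[];B=[]
    for n,x in(("top",p),("side",q)):
        o,w=ray(D[n],*x); P=np.eye(3)-np.outer(w,w); A.append(P);B.append(P@o)
    return np.linalg.lstsq(np.vstack(A),np.hstack(B),rcond=None)[0]
g=tri(C["top"],C["side"]); print("grip mid",g,"plane",plane(D["top"],*C["top"],.2045),plane(D["side"],*C["side"],.2045))
print("hinge",tri((391,261),(353,187)),"cap",tri((362.4,241.6),(328.6,203)))
for n,p in(("top",(391,261)),("side",(353,187))): print(plane(D[n],*p,.2045))
for z in(.193,.2): print(z,plane(D["top"],362.4,241.6,z),plane(D["side"],328.6,203,z))
```

```text
top [  5   5  22  22 182] [377.1978022  251.52747253] ((13.827136993408203, 15.674720764160156), (27.01018524169922, 8.109153747558594), 37.56859588623047)
side [ 13  12  18  13 124] [339.4516129  190.34677419] ((21.404455184936523, 18.324838638305664), (6.703930377960205, 19.23389434814453), 61.38954162597656)
grip mid [ 0.53748656 -0.12640195  0.20490291] plane [ 0.53816744 -0.12647253  0.2045    ] [ 0.53690126 -0.12696209  0.2045    ]
hinge [ 0.51218277 -0.15901307  0.19744272] cap [ 0.56083978 -0.09464894  0.18845495]
[ 0.51706294 -0.15791495  0.2045    ]
[ 0.50617349 -0.14584187  0.2045    ]
0.193 [ 0.56190994 -0.09409573  0.193     ] [ 0.55842125 -0.0871449   0.193     ]
0.2 [ 0.5609513  -0.09323956  0.2       ] [ 0.55731072 -0.07609542  0.2       ]
```

```bash
python3 -m jog '{"delta_pos":[[0,0,28],[0,0,28],[0,0,28],[20,29,0],[20,29,0],[20,29,0],[20,29,0],[20,29,0],[20,29,0],[20,29,0]],"rot":[[0,0,0],[0,0,0],[0,0,0],[0,0,5],[0,0,5],[0,0,5],[0,0,5],[0,0,5],[0,0,3],[0,0,3]],"grip":[60,60,60,60,60,60,60,60,60,60]}'
python3 -m jog '{"delta_pos":[[20,29,0],[20,29,0],[20,29,0],[20,29,0],[20,29,0],[20,29,0],[20,29,0],[20,29,0],[18,29,0],[0,0,0]],"rot":[[0,0,0],[0,0,0],[0,0,0],[0,0,0],[0,0,0],[0,0,0],[0,0,0],[0,0,0],[0,0,0],[0,0,0]],"grip":[60,60,60,60,60,60,60,60,60,60]}'
python3 - <<'E'
from h import *
d=vision.capture("wrist"); cv2.imwrite("pics/w1.png",d["frame"][:,:,::-1]); np.savez("w1.npz",**d)
s=r.sense();print(s["tcp_pos"],s["ee_rot"],s["wrist_force"],d["xyz"])
for n,P in(("mid",(.5375,-.1266,.2045)),("hinge",(.5143,-.1566,.2045)),("axis",(.563,-.0934,.2045)),("tcp",s["tcp_pos"])): print(n,proj(d,P))
E
```

```text
time_s: 1.13
tcp_pos: [0.3665, -0.3782, 0.3317]
ee_rot: [[-0.611, -0.792, 0.0], [-0.792, 0.611, -0.0], [-0.0, -0.0, -1.0]]
wrist_force: [1.0, 0.9, 0.4]
gripper_width: 0.601
time_s: 1.97
tcp_pos: [0.5464, -0.1146, 0.3307]
ee_rot: [[-0.609, -0.793, 0.0], [-0.793, 0.609, 0.001], [-0.001, 0.0, -1.0]]
wrist_force: [0.1, -1.5, -1.2]
gripper_width: 0.6
[ 0.54513795 -0.11630274  0.33086704] [[-6.09915128e-01 -7.92466339e-01 -7.98549233e-04]
 [-7.92466692e-01  6.09915136e-01  2.61491074e-04]
 [ 2.79824390e-04  7.92311031e-04 -9.99999647e-01]] [-0.64523155 -0.49100521  0.05514128] [ 0.49705957 -0.17939328  0.46772404]
mid [318.50390793 218.08941009]
hinge [318.67969536 168.55878744]
axis [318.49692214 268.31726085]
tcp [319.0716859 316.6095504]
```

View pics/w1.png

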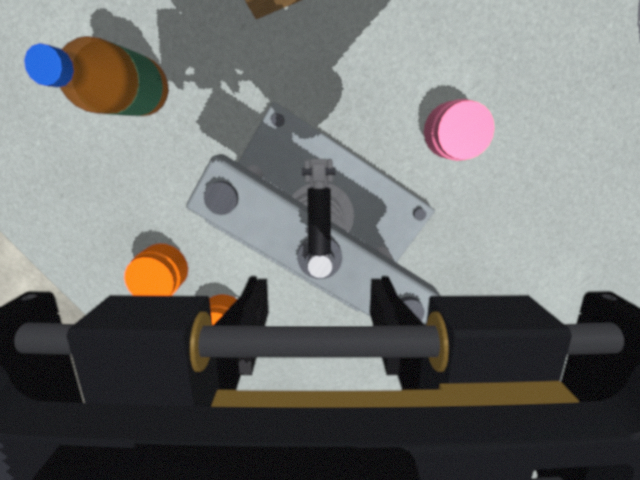

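The wrist view shows the hinge at (318,170) and the hub cap at (319,267), with the handle running straight up the image. This agrees with the estimates to within 2 px and the jaws are aligned, so I'll descend and pinch.

```bash
python3 -m jog '{"delta_pos":[[-1.5,-2.4,-20],[0,0,-20],[0,0,-20],[0,0,-20],[0,0,-15],[0,0,-13],[0,0,-10],[0,0,0]],"rot":[[0,0,0],[0,0,0],[0,0,0],[0,0,0],[0,0,0],[0,0,0],[0,0,0],[0,0,0]],"grip":[60,60,60,60,60,60,60,60]}'
python3 -m jog '{"delta_pos":[[0,0,0],[0,0,0],[0,0,0],[0,0,0],[0,0,0],[0,0,0],[0,0,0],[0,0,0]],"rot":[[0,0,0],[0,0,0],[0,0,0],[0,0,0],[0,0,0],[0,0,0],[0,0,0],[0,0,0]],"grip":[35,20,10,10,10,10,10,10]}'
python3 - <<'E'
import numpy as np
d=np.array([-.61,-.792])
ph=np.radians(np.arange(0,91,9)); rad=-48*np.cos(ph); z=48*np.sin(ph)
P=np.c_[rad[:,None]*d,z]; print(np.diff(P,axis=0).round(1).tolist())
E
```

```text
time_s: 2.68
tcp_pos: [0.5408, -0.1217, 0.2114]
ee_rot: [[-0.614, -0.789, -0.005], [-0.789, 0.614, 0.0], [0.003, 0.004, -1.0]]
wrist_force: [-1.0, 0.1, -0.6]
gripper_width: 0.603
time_s: 3.35
tcp_pos: [0.5419, -0.1206, 0.2136]
ee_rot: [[-0.613, -0.79, -0.001], [-0.79, 0.613, 0.001], [0.0, 0.001, -1.0]]
wrist_force: [-2.9, 3.2, 1.8]
gripper_width: 0.195
[[-0.4, -0.5, 7.5], [-1.1, -1.4, 7.3], [-1.8, -2.3, 7.0], [-2.4, -3.1, 6.4], [-3.0, -3.9, 5.7], [-3.5, -4.5, 4.9], [-3.9, -5.1, 3.9], [-4.2, -5.5, 2.9], [-4.5, -5.8, 1.8], [-4.6, -5.9, 0.6]]
```

```bash
python3 -m jog '{"delta_pos":[[-0.4,-0.5,7.5],[-1.1,-1.4,7.3],[-1.8,-2.3,7.0],[-2.4,-3.1,6.4],[-3,-3.9,5.7],[0,0,0]],"rot":[[0,0,0],[0,0,0],[0,0,0],[0,0,0],[0,0,0],[0,0,0]],"grip":[10,10,10,10,10,10]}'
```

```text
time_s: 3.85
tcp_pos: [0.5326, -0.133, 0.2475]
ee_rot: [[-0.614, -0.789, -0.001], [-0.789, 0.614, 0.0], [0.001, 0.001, -1.0]]
wrist_force: [-0.9, -0.0, -7.6]
gripper_width: 0.2
```

```bash
python3 -m jog '{"delta_pos":[[-3.5,-4.5,4.9],[-3.9,-5.1,3.9],[-4.2,-5.5,2.9],[-4.5,-5.8,1.8],[-4.6,-5.9,0.6],[0,0,0]],"rot":[[0,0,0],[0,0,0],[0,0,0],[0,0,0],[0,0,0],[0,0,0]],"grip":[10,10,10,10,10,10]}'
python3 - <<'E'
from h import *
a=vision.capture("top");b=vision.capture("side");
cv2.imwrite("pics/c2.png",np.hstack([crop(b,345,190,60,5,""),cv2.resize(vision.capture("wrist")["frame"][:,:,::-1],None,fx=.3,fy=.3)] if 0 else [crop(b,345,190,60,5,"")]))
s=r.sense();print(s["tcp_pos"],s["wrist_force"],s["gripper_width"])
E
```

```text
time_s: 4.35
tcp_pos: [0.5128, -0.159, 0.263]
ee_rot: [[-0.614, -0.79, 0.003], [-0.79, 0.614, 0.001], [-0.003, -0.001, -1.0]]
wrist_force: [0.7, 5.9, -6.4]
gripper_width: 0.193
[ 0.51288224 -0.15902672  0.26306308] [ 0.15771644  5.33076764 -6.73361965] 0.19821330690269828
```

View pics/c2.png

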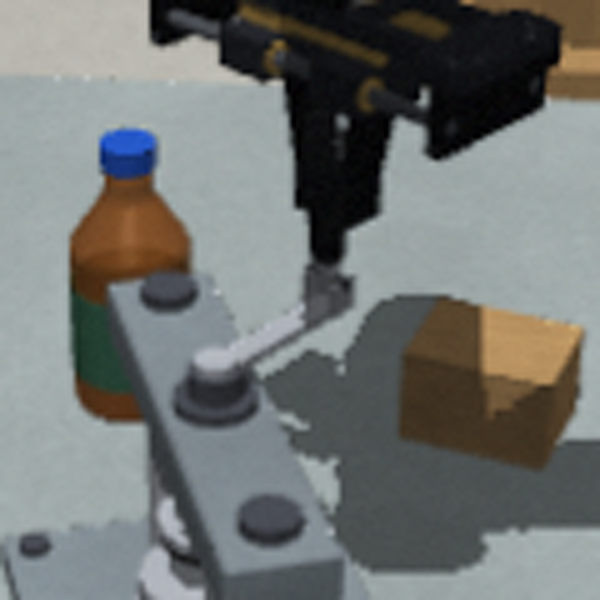

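The handle is upright in the pinch: the arm runs from the hub at (215,370) to the hinge at (330,290), with the fingers directly above the hinge. Next come the crank increments.

Run:
```python
import numpy as np
def arc(a0,step,n):
    t=np.radians(a0-step*np.arange(n+1)); P=80*np.c_[np.cos(t),np.sin(t),0*t]; return np.diff(P,axis=0).round(1).tolist()
a=-127.6
for i in range(2): print(i,arc(a,5,10)); a-=50
a=-227.6
for i in range(6): print(-a-127.6,arc(a,1.5,10)); a-=15
```

```text
0 [[-5.3, 4.5, 0.0], [-4.9, 4.9, 0.0], [-4.5, 5.4, 0.0], [-4.0, 5.7, 0.0], [-3.5, 6.1, 0.0], [-2.9, 6.3, 0.0], [-2.4, 6.6, 0.0], [-1.8, 6.7, 0.0], [-1.2, 6.9, 0.0], [-0.6, 7.0, 0.0]]
1 [[0.0, 7.0, 0.0], [0.6, 7.0, 0.0], [1.2, 6.9, 0.0], [1.8, 6.7, 0.0], [2.4, 6.6, 0.0], [3.0, 6.3, 0.0], [3.5, 6.0, 0.0], [4.0, 5.7, 0.0], [4.5, 5.3, 0.0], [4.9, 4.9, 0.0]]
100.0 [[1.6, 1.4, 0.0], [1.6, 1.4, 0.0], [1.6, 1.3, 0.0], [1.7, 1.3, 0.0], [1.7, 1.2, 0.0], [1.7, 1.2, 0.0], [1.8, 1.1, 0.0], [1.8, 1.1, 0.0], [1.8, 1.0, 0.0], [1.8, 1.0, 0.0]]
115.0 [[1.9, 0.9, 0.0], [1.9, 0.9, 0.0], [1.9, 0.8, 0.0], [1.9, 0.8, 0.0], [2.0, 0.7, 0.0], [2.0, 0.7, 0.0], [2.0, 0.6, 0.0], [2.0, 0.6, 0.0], [2.0, 0.5, 0.0], [2.0, 0.5, 0.0]]
130.00000000000003 [[2.1, 0.4, 0.0], [2.1, 0.4, 0.0], [2.1, 0.3, 0.0], [2.1, 0.3, 0.0], [2.1, 0.2, 0.0], [2.1, 0.2, 0.0], [2.1, 0.1, 0.0], [2.1, 0.0, 0.0], [2.1, -0.0, 0.0], [2.1, -0.1, 0.0]]
145.00000000000003 [[2.1, -0.1, 0.0], [2.1, -0.2, 0.0], [2.1, -0.2, 0.0], [2.1, -0.3, 0.0], [2.1, -0.3, 0.0], [2.1, -0.4, 0.0], [2.0, -0.4, 0.0], [2.0, -0.5, 0.0], [2.0, -0.6, 0.0], [2.0, -0.6, 0.0]]
160.00000000000003 [[2.0, -0.7, 0.0], [2.0, -0.7, 0.0], [2.0, -0.8, 0.0], [1.9, -0.8, 0.0], [1.9, -0.9, 0.0], [1.9, -0.9, 0.0], [1.9, -1.0, 0.0], [1.8, -1.0, 0.0], [1.8, -1.1, 0.0], [1.8, -1.1, 0.0]]
175.00000000000003 [[1.7, -1.2, 0.0], [1.7, -1.2, 0.0], [1.7, -1.2, 0.0], [1.7, -1.3, 0.0], [1.6, -1.3, 0.0], [1.6, -1.4, 0.0], [1.5, -1.4, 0.0], [1.5, -1.5, 0.0], [1.5, -1.5, 0.0], [1.4, -1.5, 0.0]]
```

```bash
python3 -m jog '{"delta_pos":[[0.9,1.2,-1.5],[-5.3,4.5,0],[-4.9,4.9,0],[-4.5,5.4,0],[-4,5.7,0],[-3.5,6.1,0],[-2.9,6.3,0],[-2.4,6.6,0],[-1.8,6.7,0],[-1.2,6.9,0]],"rot":[[0,0,0],[0,0,0],[0,0,0],[0,0,0],[0,0,0],[0,0,0],[0,0,0],[0,0,0],[0,0,0],[0,0,0]],"grip":[10,10,10,10,10,10,10,10,10,10]}'
python3 - <<'E'
from h import *
s=r.sense();p=np.array(s["tcp_pos"][:2])-[.563,-.0934];print(np.linalg.norm(p),np.degrees(np.arctan2(p[1],p[0])),s["wrist_force"],s["moment"])
a=vision.capture("top");b=vision.capture("side")
cv2.imwrite("pics/c3.png",np.hstack([crop(a,370,240,50,4,""),crop(b,345,210,50,4,"")]))
E
```

```text
time_s: 5.28
tcp_pos: [0.4828, -0.1075, 0.2629]
ee_rot: [[-0.613, -0.79, 0.001], [-0.79, 0.613, -0.006], [0.004, -0.004, -1.0]]
wrist_force: [-1.1, -7.5, 1.1]
gripper_width: 0.198
0.08147575314491486 -170.02740330024608 [-1.11212463 -7.49372971  1.14429537] [-1.67110931  0.81998477 -0.06717033]
```

View pics/c3.png

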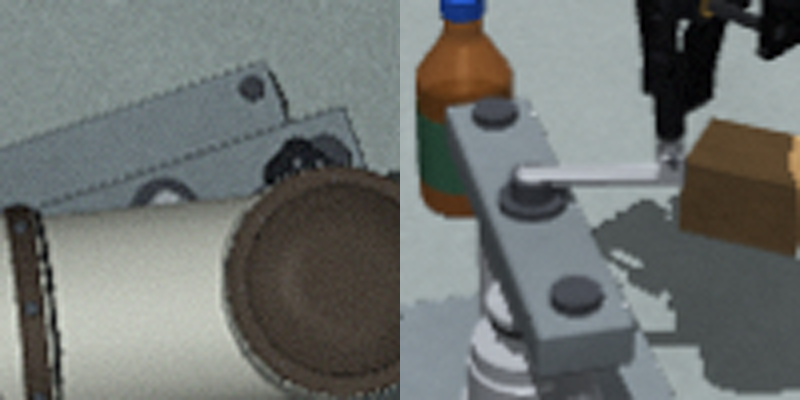

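The crank follows: in the side crop the arm now runs from (525,175) to (670,175), with the handle still upright in the fingers. The free-running force is about 7.5 N. I'll continue to about 100°, which is below the 2 rad minimum.

```bash
python3 -m jog '{"delta_pos":[[-0.6,7,0],[0,7,0],[0.6,7,0],[1.2,6.9,0],[1.8,6.7,0],[2.4,6.6,0],[3,6.3,0],[3.5,6,0],[4,5.7,0],[4.5,5.3,0]],"rot":[[0,0,0],[0,0,0],[0,0,0],[0,0,0],[0,0,0],[0,0,0],[0,0,0],[0,0,0],[0,0,0],[0,0,0]],"grip":[10,10,10,10,10,10,10,10,10,10]}'
python3 -m jog '{"delta_pos":[[4.9,4.9,0],[1.6,1.4,0],[1.6,1.4,0],[1.6,1.3,0],[1.7,1.3,0],[1.7,1.2,0],[1.7,1.2,0],[1.8,1.1,0],[1.8,1.1,0],[1.8,1,0]],"rot":[[0,0,0],[0,0,0],[0,0,0],[0,0,0],[0,0,0],[0,0,0],[0,0,0],[0,0,0],[0,0,0],[0,0,0]],"grip":[10,10,10,10,10,10,10,10,10,10]}'
cat > t.py <<'E'
from h import *
s=r.sense();p=np.array(s["tcp_pos"][:2])-[.563,-.0934];a=np.arctan2(p[1],p[0]);f=np.array(s["wrist_force"])
t=np.array([np.sin(a),-np.cos(a)]) # clockwise tangent
print("R %.4f turned %.1f  resist %.2f  radial %.2f fz %.2f"%(np.linalg.norm(p),(-127.6-np.degrees(a))%360,-f[:2]@t,f[:2]@p/np.linalg.norm(p),f[2]))
E
python3 t.py
```

```text
time_s: 6.22
tcp_pos: [0.5027, -0.0423, 0.2627]
ee_rot: [[-0.613, -0.79, -0.001], [-0.79, 0.613, -0.004], [0.004, -0.002, -1.0]]
wrist_force: [-4.0, -4.2, 3.6]
gripper_width: 0.199
time_s: 7.05
tcp_pos: [0.5235, -0.0265, 0.2627]
ee_rot: [[-0.613, -0.79, 0.001], [-0.79, 0.613, -0.004], [0.002, -0.003, -1.0]]
wrist_force: [-5.1, -4.3, 3.2]
gripper_width: 0.198
R 0.0777 turned 111.8  resist 6.57  radial -1.17 fz 3.20
```

```bash
python3 -m jog '{"delta_pos":[[1.9,1,0],[1.9,0.9,0],[1.9,0.9,0],[1.9,0.8,0],[2,0.8,0],[2,0.7,0],[2,0.7,0],[2,0.6,0],[2,0.6,0],[2,0.5,0]],"rot":[[0,0,0],[0,0,0],[0,0,0],[0,0,0],[0,0,0],[0,0,0],[0,0,0],[0,0,0],[0,0,0],[0,0,0]],"grip":[10,10,10,10,10,10,10,10,10,10]}' | grep force; python3 t.py
python3 - <<'E'
from h import *
b=vision.capture("side"); cv2.imwrite("pics/c4.png",crop(b,325,250,40,8,""))
E
```

```text
wrist_force: [-4.1, -5.1, 2.6]
R 0.0767 turned 127.2  resist 5.28  radial -3.85 fz 2.64
```

View pics/c4.png

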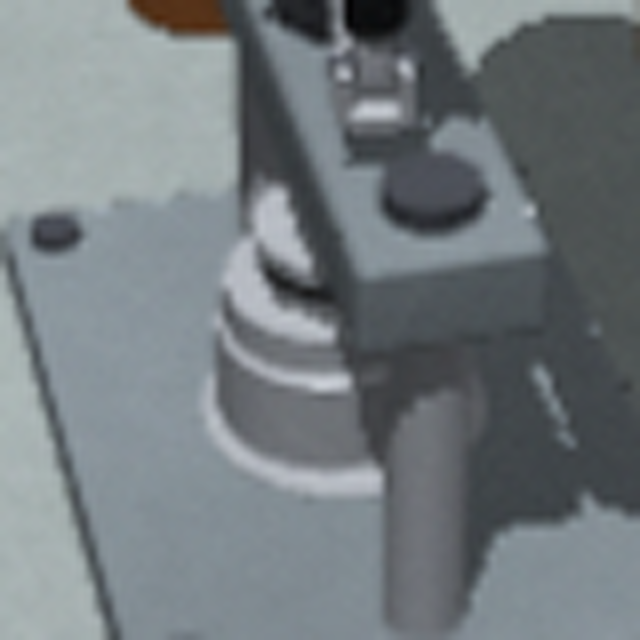

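The pad at (285,225), with its dark rubber edge at (290,280), is still above the die's top at (280,310), and the die is centred. I'll keep going by feel, with a slight inward correction.

```bash
python3 -m jog '{"delta_pos":[[2.3,0,0],[2.2,0,0],[2.2,-0.1,0],[2.1,0,0],[2.1,0,0],[2.1,0.1,0],[2.1,0.1,0],[2.1,0,0],[2.1,0,0],[2.1,-0.1,0]],"rot":[[0,0,0],[0,0,0],[0,0,0],[0,0,0],[0,0,0],[0,0,0],[0,0,0],[0,0,0],[0,0,0],[0,0,0]],"grip":[10,10,10,10,10,10,10,10,10,10]}' | grep force; python3 t.py
```

```text
wrist_force: [-5.9, -1.0, 4.2]
R 0.0752 turned 143.3  resist 5.84  radial -1.05 fz 4.19
```

```bash
python3 -m jog '{"delta_pos":[[2.1,-0.1,0],[2.1,-0.2,0],[2.1,-0.2,0],[2.1,-0.3,0],[2.1,-0.3,0],[2.1,-0.4,0],[2,-0.4,0],[2,-0.5,0],[2,-0.6,0],[2,-0.6,0]],"rot":[[0,0,0],[0,0,0],[0,0,0],[0,0,0],[0,0,0],[0,0,0],[0,0,0],[0,0,0],[0,0,0],[0,0,0]],"grip":[10,10,10,10,10,10,10,10,10,10]}' | grep force; python3 t.py
```

```text
wrist_force: [-6.8, -1.0, 3.7]
R 0.0748 turned 159.3  resist 6.24  radial -2.99 fz 3.73
```

```bash
python3 - <<'E'
import numpy as np
a=-127.6-160
for i in range(14):
    t=np.radians(a-1.5*np.arange(11)); P=78*np.c_[np.cos(t),np.sin(t)]; print(round(-127.6-a),np.diff(P,axis=0).round(1).tolist()); a-=15
E
python3 -m jog '{"delta_pos":[[2,-0.7,0],[2,-0.7,0],[2,-0.7,0],[1.9,-0.7,0],[1.9,-0.8,0],[1.9,-0.8,0],[1.9,-0.9,0],[1.8,-0.9,0],[1.8,-1,0],[1.8,-1,0]],"rot":[[0,0,0],[0,0,0],[0,0,0],[0,0,0],[0,0,0],[0,0,0],[0,0,0],[0,0,0],[0,0,0],[0,0,0]],"grip":[10,10,10,10,10,10,10,10,10,10]}' | grep force; python3 t.py
```

```text
160 [[1.9, -0.6], [1.9, -0.7], [1.9, -0.7], [1.9, -0.8], [1.9, -0.8], [1.8, -0.9], [1.8, -0.9], [1.8, -1.0], [1.8, -1.0], [1.7, -1.1]]
175 [[1.7, -1.1], [1.7, -1.2], [1.6, -1.2], [1.6, -1.3], [1.6, -1.3], [1.5, -1.3], [1.5, -1.4], [1.5, -1.4], [1.4, -1.5], [1.4, -1.5]]
190 [[1.4, -1.5], [1.3, -1.6], [1.3, -1.6], [1.2, -1.6], [1.2, -1.7], [1.1, -1.7], [1.1, -1.7], [1.1, -1.7], [1.0, -1.8], [1.0, -1.8]]
205 [[0.9, -1.8], [0.9, -1.8], [0.8, -1.9], [0.8, -1.9], [0.7, -1.9], [0.7, -1.9], [0.6, -1.9], [0.6, -2.0], [0.5, -2.0], [0.5, -2.0]]
220 [[0.4, -2.0], [0.4, -2.0], [0.3, -2.0], [0.3, -2.0], [0.2, -2.0], [0.1, -2.0], [0.1, -2.0], [0.0, -2.0], [-0.0, -2.0], [-0.1, -2.0]]
235 [[-0.1, -2.0], [-0.2, -2.0], [-0.2, -2.0], [-0.3, -2.0], [-0.3, -2.0], [-0.4, -2.0], [-0.4, -2.0], [-0.5, -2.0], [-0.5, -2.0], [-0.6, -2.0]]
250 [[-0.6, -1.9], [-0.7, -1.9], [-0.7, -1.9], [-0.8, -1.9], [-0.8, -1.9], [-0.9, -1.8], [-0.9, -1.8], [-1.0, -1.8], [-1.0, -1.8], [-1.1, -1.7]]
265 [[-1.1, -1.7], [-1.2, -1.7], [-1.2, -1.6], [-1.3, -1.6], [-1.3, -1.6], [-1.3, -1.5], [-1.4, -1.5], [-1.4, -1.5], [-1.5, -1.4], [-
[... 237 characters left out ...]
, -0.7], [-1.9, -0.6], [-2.0, -0.6], [-2.0, -0.5], [-2.0, -0.5]]
310 [[-2.0, -0.4], [-2.0, -0.4], [-2.0, -0.3], [-2.0, -0.3], [-2.0, -0.2], [-2.0, -0.1], [-2.0, -0.1], [-2.0, -0.0], [-2.0, 0.0], [-2.0, 0.1]]
325 [[-2.0, 0.1], [-2.0, 0.2], [-2.0, 0.2], [-2.0, 0.3], [-2.0, 0.3], [-2.0, 0.4], [-2.0, 0.4], [-2.0, 0.5], [-2.0, 0.5], [-2.0, 0.6]]
340 [[-1.9, 0.6], [-1.9, 0.7], [-1.9, 0.7], [-1.9, 0.8], [-1.9, 0.8], [-1.8, 0.9], [-1.8, 0.9], [-1.8, 1.0], [-1.8, 1.0], [-1.7, 1.1]]
355 [[-1.7, 1.1], [-1.7, 1.2], [-1.6, 1.2], [-1.6, 1.3], [-1.6, 1.3], [-1.5, 1.3], [-1.5, 1.4], [-1.5, 1.4], [-1.4, 1.5], [-1.4, 1.5]]
wrist_force: [-7.0, -0.3, 4.6]
R 0.0750 turned 174.8  resist 5.77  radial -4.03 fz 4.59
```

```bash
python3 -m jog '{"delta_pos":[[1.7,-1.1,0],[1.7,-1.2,0],[1.6,-1.2,0],[1.6,-1.3,0],[1.6,-1.3,0],[1.5,-1.3,0],[1.5,-1.4,0],[1.5,-1.4,0],[1.4,-1.5,0],[1.4,-1.5,0]],"rot":[[0,0,0],[0,0,0],[0,0,0],[0,0,0],[0,0,0],[0,0,0],[0,0,0],[0,0,0],[0,0,0],[0,0,0]],"grip":[10,10,10,10,10,10,10,10,10,10]}' | grep force; python3 t.py
```

```text
wrist_force: [-6.9, 1.5, 4.4]
R 0.0749 turned 190.1  resist 5.75  radial -4.07 fz 4.35
```

```bash
python3 -m jog '{"delta_pos":[[1.4,-1.5,0],[1.3,-1.6,0],[1.3,-1.6,0],[1.2,-1.6,0],[1.2,-1.7,0],[1.1,-1.7,0],[1.1,-1.7,0],[1.1,-1.7,0],[1,-1.8,0],[1,-1.8,0]],"rot":[[0,0,0],[0,0,0],[0,0,0],[0,0,0],[0,0,0],[0,0,0],[0,0,0],[0,0,0],[0,0,0],[0,0,0]],"grip":[10,10,10,10,10,10,10,10,10,10]}' | grep force; python3 t.py
```

```text
wrist_force: [-7.6, 2.6, 5.1]
R 0.0752 turned 205.4  resist 5.77  radial -5.55 fz 5.07
```

Run:
```python
from h import *
a=vision.capture("wrist");b=vision.capture("side")
w=crop(a,320,240,240,400/480,""); c=crop(b,330,195,40,5,"")
cv2.imwrite("pics/c5.png",np.hstack([w,c])); print(w.shape,b["frame"].shape)
print(proj(b,(.563,-.0934,.193)))
```

```text
(400, 400, 3) (480, 640, 3)
[326.9008987  201.45002159]
```

View pics/c5.png

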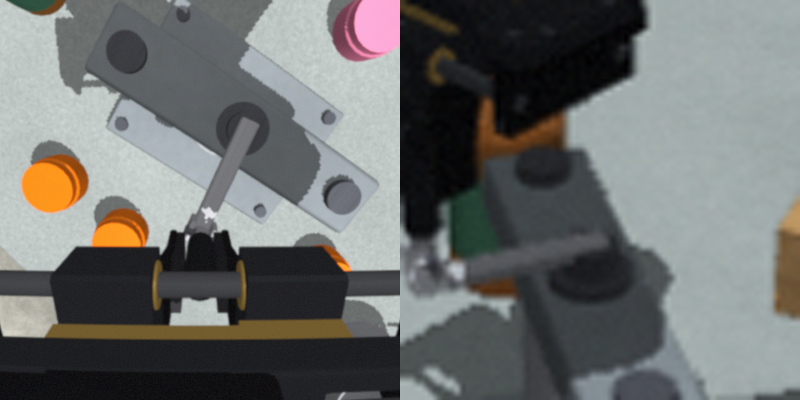

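The wrist view shows the arm from the hub at (246,125) to the hinge at (206,217), with the handle standing between the fingers. I'll turn these into positions to check the circle centre.

Run:
```python
from h import *
a=vision.capture("wrist"); k=480/400
for n,u,v,z in(("hub flange",243,128,.18),("hub/arm",248,123,.193),("hinge",206,219,.2045)): print(n,plane(a,80+u*k,v*k,z))
print(r.sense()["tcp_pos"])
```

```text
hub flange [ 0.56345289 -0.09257707  0.18      ]
hub/arm [ 0.55976437 -0.09506647  0.193     ]
hinge [ 0.62324624 -0.06023292  0.2045    ]
[ 0.63013922 -0.05948221  0.26273344]
```

```bash
python3 -m jog '{"delta_pos":[[0.5,-2,0.3],[0.5,-2,0.3],[0.4,-2.1,0.3],[0.4,-2.1,0],[0.7,-1.9,0],[0.7,-1.9,0],[0.6,-1.9,0],[0.6,-2,0],[0.5,-2,0],[0.5,-2,0]],"rot":[[0,0,0],[0,0,0],[0,0,0],[0,0,0],[0,0,0],[0,0,0],[0,0,0],[0,0,0],[0,0,0],[0,0,0]],"grip":[10,10,10,10,10,10,10,10,10,10]}' | grep force; python3 t.py
```

```text
wrist_force: [-2.3, 4.8, 0.9]
R 0.0756 turned 220.4  resist 5.21  radial -1.20 fz 0.94
```

```bash
python3 -m jog '{"delta_pos":[[0.4,-2,0],[0.4,-2,0],[0.3,-2,0],[0.3,-2,0],[0.2,-2,0],[0.1,-2,0],[0.1,-2,0],[0,-2,0],[0,-2,0],[-0.1,-2,0]],"rot":[[0,0,0],[0,0,0],[0,0,0],[0,0,0],[0,0,0],[0,0,0],[0,0,0],[0,0,0],[0,0,0],[0,0,0]],"grip":[10,10,10,10,10,10,10,10,10,10]}' | grep force; python3 t.py
```

```text
wrist_force: [-0.7, 5.9, 0.7]
R 0.0765 turned 235.3  resist 5.82  radial -0.96 fz 0.74
```

```bash
python3 -m jog '{"delta_pos":[[-0.1,-2,0],[-0.2,-2,0],[-0.2,-2,0],[-0.3,-2,0],[-0.3,-2,0],[-0.4,-2,0],[-0.4,-2,0],[-0.5,-2,0],[-0.5,-2,0],[-0.6,-2,0]],"rot":[[0,0,0],[0,0,0],[0,0,0],[0,0,0],[0,0,0],[0,0,0],[0,0,0],[0,0,0],[0,0,0],[0,0,0]],"grip":[10,10,10,10,10,10,10,10,10,10]}' | grep force; python3 t.py
```

```text
wrist_force: [1.4, 6.8, 0.2]
R 0.0778 turned 250.0  resist 6.89  radial -0.67 fz 0.22
```

```bash
python3 -m jog '{"delta_pos":[[-0.6,-1.9,0],[-0.7,-1.9,0],[-0.7,-1.9,0],[-0.8,-1.9,0],[-0.8,-1.9,0],[-0.9,-1.8,0],[-0.9,-1.8,0],[-1,-1.8,0],[-1,-1.8,0],[-1.1,-1.7,0]],"rot":[[0,0,0],[0,0,0],[0,0,0],[0,0,0],[0,0,0],[0,0,0],[0,0,0],[0,0,0],[0,0,0],[0,0,0]],"grip":[10,10,10,10,10,10,10,10,10,10]}' | grep force; python3 t.py
```

```text
wrist_force: [5.1, 7.7, -2.3]
R 0.0789 turned 264.0  resist 9.19  radial 0.34 fz -2.31
```

```bash
python3 -m jog '{"delta_pos":[[0,0,0]],"rot":[[0,0,0]],"grip":[10]}' | grep force; python3 t.py;  python3 -m jog '{"delta_pos":[[0,0,0],[0,0,0],[0,0,0],[0,0,0]],"rot":[[0,0,0],[0,0,0],[0,0,0],[0,0,0]],"grip":[10,10,10,10]}' | grep force; python3 t.py
python3 -m jog '{"delta_pos":[[-1.1,-1.7,0],[-1.2,-1.7,0]],"rot":[[0,0,0],[0,0,0]],"grip":[10,10]}' | grep force; python3 t.py
```

```text
wrist_force: [4.5, 6.5, -1.5]
R 0.0789 turned 264.1  resist 7.91  radial 0.40 fz -1.47
wrist_force: [5.0, 5.9, -1.8]
R 0.0789 turned 264.1  resist 7.59  radial 1.14 fz -1.78
wrist_force: [6.1, 8.1, -2.4]
R 0.0791 turned 266.7  resist 10.13  radial 0.51 fz -2.35
```

The crank has become clearly stiffer. Moving, it takes 10.1 N against about 5.8 N free, and on pause it holds 7.6 N against 2–4 N. That puts the clamping at roughly 50–60 N, so I'll stop, ease off the push, let go and lift away.

```bash
python3 -m jog '{"delta_pos":[[0.3,0.4,0],[0.3,0.4,0],[0,0,0],[0,0,0]],"rot":[[0,0,0],[0,0,0],[0,0,0],[0,0,0]],"grip":[10,10,10,10]}' | grep force; python3 t.py
python3 -m jog '{"delta_pos":[[0,0,0],[0,0,0],[0,0,0],[0,0,0],[0,0,0],[0,0,0],[0,0,0]],"rot":[[0,0,0],[0,0,0],[0,0,0],[0,0,0],[0,0,0],[0,0,0],[0,0,0]],"grip":[25,40,60,60,60,60,60]}'; python3 t.py
```

```text
wrist_force: [4.2, 5.4, -2.9]
R 0.0791 turned 266.7  resist 6.82  radial 0.46 fz -2.94
time_s: 17.08
tcp_pos: [0.6251, -0.1398, 0.2611]
ee_rot: [[-0.613, -0.79, 0.0], [-0.79, 0.613, -0.0], [0.0, -0.0, -1.0]]
wrist_force: [-0.3, -0.5, -0.1]
gripper_width: 0.571
R 0.0775 turned 269.2  resist -0.57  radial 0.03 fz -0.13
```

```bash
python3 -m jog '{"delta_pos":[[0,0,10],[0,0,15],[0,0,20],[0,0,25],[0,0,25],[-20,0,20],[-30,0,10],[-30,0,0],[-30,0,0],[0,0,0]],"rot":[[0,0,0],[0,0,0],[0,0,0],[0,0,0],[0,0,0],[0,0,0],[0,0,0],[0,0,0],[0,0,0],[0,0,0]],"grip":[60,60,60,60,60,60,60,60,60,60]}'
python3 - <<'E'
from h import *
a=vision.capture("wrist");b=vision.capture("side")
cv2.imwrite("pics/c6.png",np.hstack([crop(a,320,240,240,400/480,""),crop(b,325,215,50,4,"")]))
E
```

```text
time_s: 17.92
tcp_pos: [0.5107, -0.1399, 0.3887]
ee_rot: [[-0.613, -0.79, 0.002], [-0.79, 0.613, 0.0], [-0.001, -0.002, -1.0]]
wrist_force: [-0.1, -0.1, -0.8]
gripper_width: 0.6
```

View pics/c6.png

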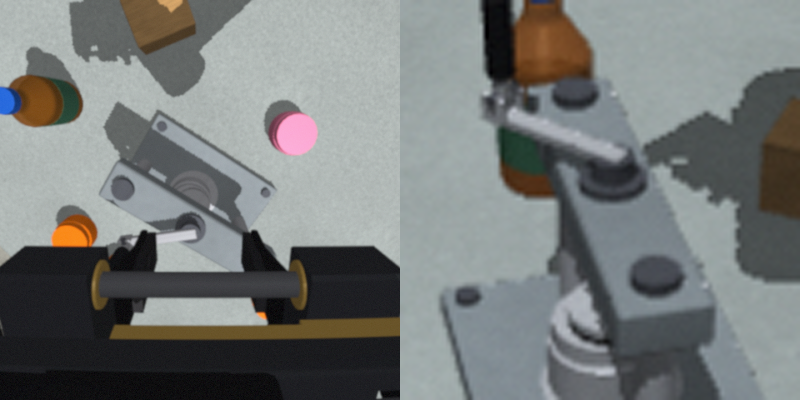

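The side crop shows the handle standing upright above its hinge at (498,105), the pad down on the centred die, and the gripper clear. The bottle and carton look to be where they were. I'm handing the job in.

```bash
python3 -c "
from station import finish_job
print(finish_job())"
```

```text
the job is handed in; nothing more can be done
None
```

I folded the handle out until it stood upright, then cranked clockwise about 267° (4.7 rad) by the handle. I stopped when the crank became clearly stiffer, let go and lifted clear. The job was handed in at about 18 s of the 64 s allowed, and it reported no verdict.

**Clamping:** The force to turn the crank rose from 5.2–6.2 N running free to 10.1 N. Holding still, it took about 7.6 N before I eased off slightly, against 2–4 N when free. The force rise and the angle turned since first contact (contact around 245°) both suggest about 50–65 N, inside the 15–90 N range. I could not measure the clamping force directly, so this is an estimate.

**Last picture:** The handle stands upright, the pad is down on the centred die, and the gripper is clear of everything. The bottle and carton look unmoved. The pot was not in that picture, but the arm never went near it.

**What disagreed:** My position for the crank axis was a few millimetres off from the path the hand actually took. This put up to about 5.5 N of sideways force on the handle partway round. A 2 mm correction removed it. One rough reading of the hinge position from the wrist camera, about 70 mm from the axis instead of 80 mm, did not fit, and I ignored it.

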